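# Load the setting kit tray, tall bottle last

### The job

Load the little beech kit tray: first lay the black steel bench block flat in the tray's rectangular pocket, then stand the amber dropper bottle in the round pocket, since the tall bottle would be in the way if it went in first. Both must sit right down on the pocket floors, and the bottle must stay upright all the while.

Things in the scene. Friction and masses are not known exactly. Their poses are not given: they have to be found in the camera images.
- block_center (a point): centre (11 mm above its underside) of the loose black steel bench block, 44 mm along its x, 66 mm along its y, 22 mm tall, 0.3 to 0.6 kg; it lies flat on the bench on the robot's left, turned by up to 0.6 rad; z up. (The thin ribbed black plate farther back is not it.) Grip it across its 44 mm width, fingers closing along its x.
- bottle_center (a point): centre (34 mm above its underside) of the loose amber dropper bottle with a black cap, 28 mm in diameter and 68 mm tall with its cap, 50 to 80 g; z up along its axis. The straight body reaches 52 mm above its underside, the narrower cap (20 mm) tops it. It stands on the cabinet at the robot's right among two white-lidded jars (42 mm wide, 58 mm tall) and a black eye loupe (34 mm wide, 30 mm tall), at least 75 mm from their centres, any of the four places being its own.
- block_pocket (a point): centre of the floor of the rectangular pocket in the beech kit tray; z up. The pocket measures 64 mm along its x and 86 mm along its y (the block's x goes along the pocket's x, either way round) and is 8 mm deep; blue felt covers its floor, which lies 6 mm above the bench. The tray is fixed to the bench, 138 mm (x) by 102 mm (y), 14 mm tall, in front of the robot, turned by up to 0.8 rad.
- bottle_pocket (a point): centre of the floor of the round pocket, 50 mm in diameter and 8 mm deep, in the same tray, 65 mm from the rectangular pocket's centre along the tray's +x; floor 6 mm above the bench, blue felt; axes as those of the rectangular pocket.
Mind the look-alikes: they are no part of the job. Leave any purple or yellow look-alike of the part that bears block_center alone.

How it is judged:
By the outcome, as a careful person would: the job done as asked, in the order asked, and still so for the second after the job is handed in, with the robot touching nothing.
It also fails if it takes over 54 s, if anything falls off the work surface, if the arm or the gripper's body presses on something with over 40 N, if the wrist force passes 120 N, or if a joint passes its speed limit or range.

### The arm

A 6-joint arm with a two-finger parallel gripper is mounted at the origin on a cart in front of the work surface, level with it; the furniture and walls round the work are solid. World frame = base frame: x ahead of the robot, y to its left, z up, the work surface at z = 0. Lengths are in m, angles in rad, forces in N, time in s.
With the tool pointing down it reaches from about 0.425 to 0.925 m from the base axis. Payload 12.5 kg.
Tool frame: the origin (TCP) lies at the very end of the fingers, on their centre line; the grasp point (between the pads) lies 19 mm behind it; x points along the fingers, z is the direction in which the jaws open and shut, and the axes are right-handed (so a half turn about x gives the same grasp; the last joint's range is limited). The gripper opens to 85 mm and grips with 20 to 120 N. Pads are 22 mm wide; open, the fingers measure 114 mm over their backs; the gripper's body (76 mm by 85 mm) begins 54 mm behind the grasp point. The pads swing forward as they close: fully open they stand 13 mm farther back than shut.
Start: joints at [1.176, 0.491, 1.559, -0, 1.092, -0.106], TCP at [0.178, 0.599, 0.231] pointing down, gripper open.
Joint ranges: [-3.1, 3.1], [-0.84, 2.19], [0.05, 2.79], [-1.13, 4.28], [0.06, 2.93], [-2.69, 2.69]. Speed limits (rad/s): [2.22, 2.22, 2.79, 3.14, 3.14, 3.14].

### API

Orientations are given as a unit quaternion [x, y, z, w].
In Python, from workcell import manip, cams, job_done, spotter gives the robot as it stands.
- The arm moves only by the tool step_arm, never from a script. Its argument "series" is a list of rows, each a list of 7 numbers: the shift along the tool's x, y, z in mm, then the turn, a rotation vector about the tool's x, y, z in degrees, then the finger opening in mm, from 0 to 85.4. A call has exactly 5 rows; each row shifts and turns the commanded pose from where the row before left it, along the tool's axes as they then stand; what a row does not reach is not made up. A row lasts 1/10 s, in which the tool goes at most 50 mm and 8.59 degrees, less where a joint would pass 70% of its speed; a pose out of reach is approached as far as the arm can. A call with a gripper value outside its range is refused whole. The fingers move at their own pace and stop on an object; "grip_force" is the grip in N (left out, the last holds). Time passes only in rows, so rows that do not move let the fingers close, or fill a call up. It gives the time, the measured TCP pose, the force and the opening at its end, in the units of the state.
- manip.observe(): the state, without advancing time (a new reading comes with each control period).
- cams.get_image(name): name is "scene" or "side" or "wrist"; returns the picture (480x640x3 uint8, red, green, blue); there is no depth.
- cams.calibration(name): a dict with "camera_matrix" (3x3 intrinsics, pixels), "D" ([k1, k2, p1, p2, k3] as OpenCV has them; the pictures are not rectified), "rvec" (rotation vector, rad) and "tvec" (3), from world to camera coordinates, as OpenCV has them; the wrist camera has in their place "hand_eye" (4x4, takes a point from camera to tool coordinates, whose origin is the TCP and whose axes are the tool frame's). Camera axes: x right, y down, z forward; pixel columns grow to the right and rows downward; lengths in m; the calibration is good to about 2 mm. A picture is of the moment at which its call begins: read the wrist's pose just before it. calibration takes no time and is no camera call.
- job_done(): hands the job in, once; it reports no verdict.
Trained networks look in the newest picture that a camera, given by its name, has taken for a name from the list of things; names that differ only in an ending like _2 or _b are one class to them, and where a whole thing is asked for, a point or a joint stands for the part that bears it (a point fixed in the world has none). Each returns a list of dicts, best first, with "score" (0 to 1); they miss things now and then, are a little off and sometimes report something else, mostly with a low value. They report only what shows in the picture. A call takes as long as a camera call. They do not tell look-alikes from the thing itself.
- spotter.find_in(camera, thing): "extent" ([left, top, right, bottom] as shares, 0 to 1, of the picture: columns of its width, rows of its height, round what is visible of it).
- spotter.spot_point(camera, thing): "xy" ([column, row] as shares, 0 to 1, of the picture: columns of its width, rows of its height: a listed point, or the origin of a listed thing).
The state is a dict: "time": time; "joints": joint angles; "qd": joint speeds; "effort": joint torques, N m; "position": TCP position; "ee_rot": TCP orientation; "contact_force": force on the tool from outside, world axes, zero at the start; "ft_torque": the same for the moment, N m; "width": opening from 0.0 (shut) to 1.0 (fully open).
Only numpy, scipy, OpenCV 4.12 (cv2) and the standard library are available. Lean on these libraries where they do the work, as an engineer would, in place of code of your own. Each camera call takes 0.05 s, during which the arm holds its last target. There are 200 camera calls.

## Working session

There is one attempt and no reset: what is moved stays moved. The work goes in short steps, Python scripts to look and compute and a tool call to move; the robot and the scene stay as the last step left them, time stands still between calls to the robot, and variables do not carry over. Pictures are saved under pics/ and viewed, about 8 in all and at most 12, crops included, and the job is handed in when it is done.

Besides the shell and the picture viewer there is one more tool, called after "Request:" in YAML: its name, and indented under it one key for each argument. step_arm: Moves the arm, as the interface text tells. Its arguments: {"type":"object","properties":{"series":{"type":"array","items":{"type":"array","items":{"type":"number"}}},"grip_force":{"type":"number"}},"required":["series"]}

```bash
mkdir -p pics; cat > h.py <<'E'
import numpy as np, cv2
from scipy.spatial.transform import Rotation as R
from workcell import manip, cams, job_done, spotter
def snap(n,f=None):
    s=manip.observe(); im=cams.get_image(n)
    if f: cv2.imwrite('pics/'+f,im[:,:,::-1])
    return s,im
def pose(n,s):
    c=cams.calibration(n); K=np.array(c['camera_matrix']);D=np.array(c['D'])
    if 'hand_eye' in c:
        H=np.array(c['hand_eye']); Rt=R.from_quat(s['ee_rot']).as_matrix()
        return K,D,Rt@H[:3,:3],Rt@H[:3,3]+np.array(s['position'])
    Rc=cv2.Rodrigues(np.array(c['rvec'],float))[0]
    return K,D,Rc.T,-Rc.T@np.array(c['tvec']).ravel()
def ray(n,s,px):
    K,D,A,o=pose(n,s)
    u=cv2.undistortPoints(np.array([[px]],float),K,D).ravel()
    d=A@np.array([u[0],u[1],1]); return o,d/np.linalg.norm(d)
def onplane(n,s,px,z):
    o,d=ray(n,s,px); return o+d*(z-o[2])/d[2]
def proj(n,s,P):
    K,D,A,o=pose(n,s); P=np.atleast_2d(P).astype(float)
    return cv2.projectPoints(P,cv2.Rodrigues(A.T)[0],-A.T@o,K,D)[0].reshape(-1,2)
def tri(rays):
    M=np.zeros((3,3));b=np.zeros(3)
    for o,d in rays:
        Q=np.eye(3)-np.outer(d,d);M+=Q;b+=Q@o
    p=np.linalg.solve(M,b); return p,[np.linalg.norm((np.eye(3)-np.outer(d,d))@(p-o)) for o,d in rays]
def px(xy): return np.array(xy)*[640,480]
E
cat > a.py <<'E'
from h import *
np.set_printoptions(precision=4,suppress=True)
print(manip.observe())
for n in ['scene','side','wrist']:
    s,im=snap(n,n+'0.png')
    print(n,'cam at',pose(n,s)[3])
    for t in ['block_center','bottle_center','block_pocket','bottle_pocket']:
        for r in spotter.spot_point(n,t)[:4]:
            print(n,t,round(r['score'],2),px(r['xy']),onplane(n,s,px(r['xy']),{'bl':.011,'bo':.034}[t[:2]] if 'center' in t else .006))
E
python3 a.py; python3 -c "
import cv2,numpy as np
a=[cv2.imread('pics/%s0.png'%n) for n in ('scene','side')]
cv2.imwrite('pics/w.png',cv2.resize(cv2.imread('pics/wrist0.png'),(400,300)))"
```

```text
{'time': 0.0, 'joints': array([ 1.1764,  0.4916,  1.5595,  0.    ,  1.0917, -0.1056]), 'qd': array([ 0.0017,  0.0006, -0.0012, -0.0004, -0.001 , -0.0019]), 'effort': array([  0.0018, -61.8453, -26.1604,   0.    ,   0.0041,   0.    ]), 'position': array([0.1779, 0.5989, 0.2307]), 'ee_rot': array([-0.423 ,  0.5671,  0.4226,  0.5664]), 'contact_force': array([-0.0524,  0.3347,  0.281 ]), 'ft_torque': array([ 0.0247, -0.0085, -0.0363]), 'width': 1.00261448033054}
scene cam at [-0.005  -0.4893  0.8667]
scene block_center 0.91 [199.872 225.6  ] [0.4872 0.3423 0.011 ]
scene block_center 0.74 [166.72  211.008] [0.4667 0.4585 0.011 ]
scene block_center 0.73 [225.6   242.016] [0.4897 0.244  0.011 ]
scene block_center 0.65 [371.328 224.784] [ 0.776  -0.0028  0.011 ]
scene bottle_center 0.5 [373.696 306.48 ] [ 0.5486 -0.1696  0.034 ]
scene block_pocket 0.91 [271.68  277.008] [0.4839 0.0762 0.006 ]
scene bottle_pocket 0.94 [295.296 266.592] [0.5441 0.0553 0.006 ]
side cam at [0.3964 1.1886 0.5152]
side block_center 0.83 [253.888 247.296] [ 0.7836 -0.0201  0.011 ]
side block_center 0.78 [350.016 326.88 ] [0.4955 0.3329 0.011 ]
side block_center 0.62 [358.912 364.176] [0.4663 0.4499 0.011 ]
side bottle_center 0.53 [352.576 220.8  ] [ 0.5536 -0.1941  0.034 ]
side block_pocket 0.84 [371.904 271.488] [0.4775 0.0702 0.006 ]
side bottle_pocket 0.85 [342.976 262.08 ] [0.55   0.0268 0.006 ]
wrist cam at [0.0987 0.6233 0.3736]
wrist block_center 0.75 [268.992 460.992] [0.4713 0.4515 0.011 ]
```

View pics/scene0.png

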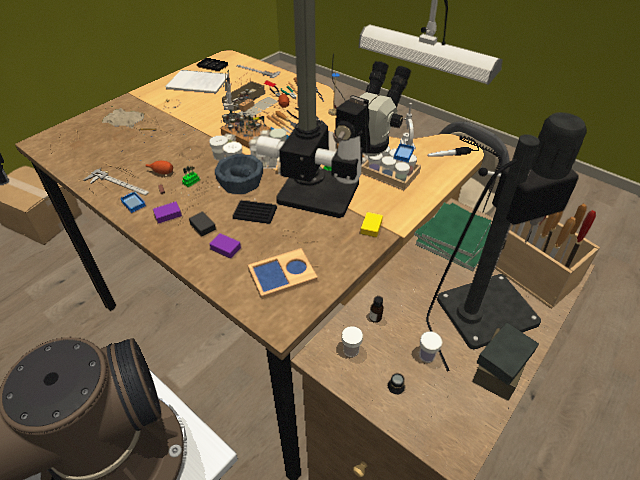

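View pics/side0.png

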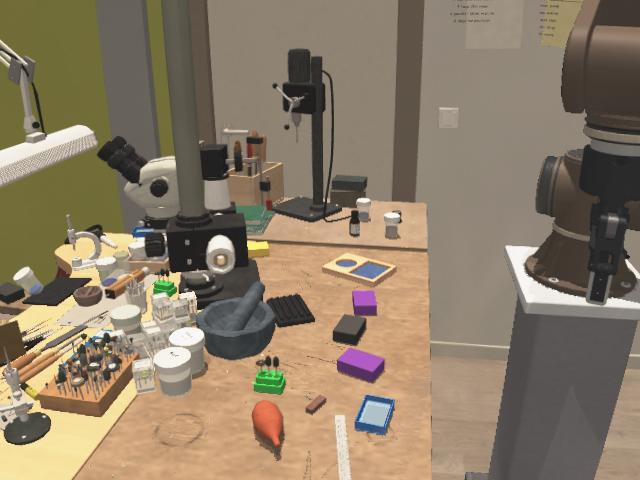

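View pics/wrist0.png

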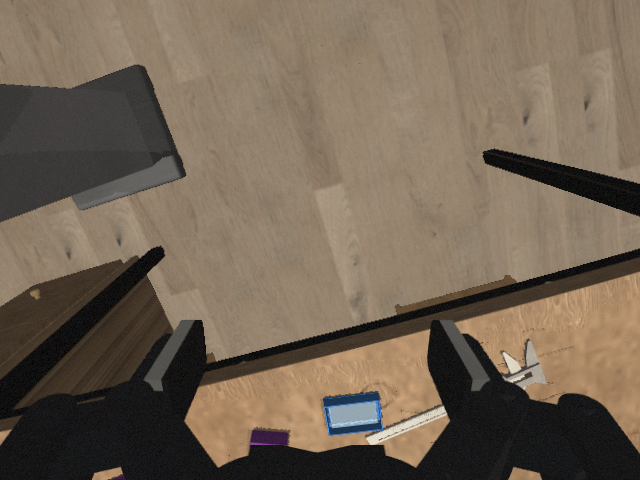

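The scene picture shows the black block at (203,223) (side (350,328)). It could be confused with:
- purple blocks at (166,212) and (225,245)
- a yellow block at (371,224)
- the ribbed plate at (255,211)

I choose the plain black one. The bottle is at scene (376,309), side (354,224), with jars at (352,341) and (430,347) and the loupe at (397,383). The tray is at (283,272). The wrist camera mostly sees the floor.

```bash
cat > b.py <<'E'
from h import *
np.set_printoptions(precision=4,suppress=True)
s=manip.observe()
T=lambda a,b:tri([ray('scene',s,a),ray('side',s,b)])
print('block',T((199.9,225.6),(350,326.9)),T((203,223),(350,329)))
print('bottle',T((373.7,306.5),(352.6,220.8)))
print('bpocket',T((271.7,277),(371.9,271.5)),'round',T((295.3,266.6),(343,262.1)))
im=cv2.imread('pics/scene0.png')
g=im.max(axis=2)
for (x0,y0,x1,y1) in [(185,205,222,240)]:
    m=np.zeros_like(g); m[y0:y1,x0:x1]=(g[y0:y1,x0:x1]<75)*255
    n,l,st,c=cv2.connectedComponentsWithStats(m); k=1+np.argmax(st[1:,4]); print(st[k],c[k])
    ct=max(cv2.findContours((l==k).astype('uint8'),0,1)[0],key=len).reshape(-1,2)
    P=np.array([onplane('scene',s,p,.011) for p in ct])[:,:2]
    print(cv2.minAreaRect((P*1000).astype('float32')))
# jars, bottle candidates
for n in ['scene','side']:
    cams.get_image(n)
    for r in spotter.find_in(n,'bottle_center')[:5]: print(n,r['score'],np.array(r['extent'])*[640,480,640,480])
a=cv2.resize(im[200:290,150:330],(720,360),interpolation=3)
b=cv2.resize(cv2.imread('pics/side0.png')[200:350,290:440],(400,400),interpolation=3)
cv2.imwrite('pics/c1.png',a[:, :480])
o=np.zeros((360,780,3),'uint8'); o[:, :]=0
o[:,:480]=a[:,80:560]; o[:,480:]=cv2.resize(im[290:400,330:430],(300,360),interpolation=3)
cv2.imwrite('pics/c1.png',o)
E
python3 b.py
```

```text
block (array([0.4907, 0.3408, 0.0136]), [np.float64(0.004337803439158128), np.float64(0.0043378034391582205)]) (array([0.4961, 0.3417, 0.0126]), [np.float64(0.0018191093074386127), np.float64(0.0018191093074386858)])
bottle (array([ 0.5483, -0.1716,  0.04  ]), [np.float64(0.003178508613375364), np.float64(0.0031785086133751376)])
bpocket (array([0.4794, 0.074 , 0.0089]), [np.float64(0.002483932935711107), np.float64(0.002483932935710949)]) round (array([0.5434, 0.0509, 0.0144]), [np.float64(0.00397786076319058), np.float64(0.003977860763190576)])
[189 212  27  24 306] [201.8562 224.2941]
((494.38641357421875, 345.1155700683594), (82.8474349975586, 50.296966552734375), 80.1668472290039)
scene 0.81 [368.512 293.52  381.888 321.984]
side 0.5 [346.624 210.    360.576 235.488]
```

View pics/c1.png

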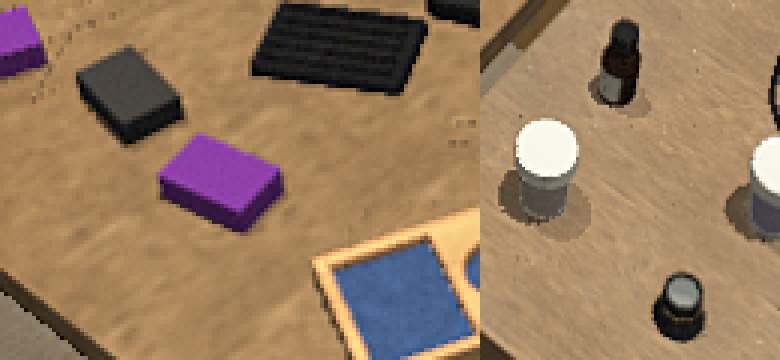

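```bash
cat >> h.py <<'E'
def plan(target,yaw,n,s=None):
    """constant rows from current pose to TCP target, jaw dir (tool z) at world yaw, tool x down"""
    s=s or manip.observe(); Rt=R.from_quat(s['ee_rot']); p=np.array(s['position'])
    zs=np.array([np.cos(yaw),np.sin(yaw),0]); xs=np.array([0,0,-1.])
    if zs@Rt.as_matrix()[:,2]<0: zs=-zs
    Rg=R.from_matrix(np.c_[xs,np.cross(zs,xs),zs])
    w=(Rt.inv()*Rg).as_rotvec()
    print('t',s['time'],'now',p.round(4),'F',np.round(s['contact_force'],1),'w',round(s['width'],3),'jaw yaw',np.degrees(np.arctan2(*Rt.as_matrix()[1::-1,2])).round(2))
    Rc=Rt;dp=(np.array(target)-p)/n*1000
    for i in range(n):
        print(' row',np.r_[Rc.inv().apply(dp),np.degrees(w/n)].round(2)); Rc=Rc*R.from_rotvec(w/n)
E
python3 - <<'E'
from h import *
np.set_printoptions(precision=4,suppress=True)
s=manip.observe()
print(R.from_quat(s['ee_rot']).as_matrix()); print(np.array(cams.calibration('wrist')['hand_eye']))
K,D,A,o=pose('wrist',s);print('fwd',A[:,2])
print(proj('wrist',s,s['position']))
plan([.47,.33,.21],np.radians(-10),10)
plan([.47,.33,.21],np.radians(-36.6),10)
E
```

```text
[[ 0.0001 -0.9586  0.2848]
 [ 0.0001  0.2848  0.9586]
 [-1.     -0.      0.0001]]
[[ 0.001  -0.3231  0.9464 -0.1423]
 [ 0.0001 -0.9464 -0.3231  0.0829]
 [ 1.      0.0004 -0.0009  0.0006]
 [ 0.      0.      0.      1.    ]]
fwd [ 0.3095 -0.0928 -0.9464]
[[315.3556 322.3882]]
t 0.95 now [0.178  0.5991 0.2313] F [ 0.3  0.2 -0.7] w 0.999 jaw yaw 73.46
 row [  2.13 -35.66 -17.48   8.35   0.    -0.  ]
 row [  2.13 -37.82 -12.12   8.35   0.    -0.  ]
 row [  2.13 -39.18  -6.51   8.35   0.    -0.  ]
 row [  2.13 -39.71  -0.75   8.35   0.    -0.  ]
 row [  2.13 -39.39   5.02   8.35   0.    -0.  ]
 row [  2.13 -38.25  10.68   8.35   0.    -0.  ]
 row [  2.13 -36.29  16.12   8.35   0.    -0.  ]
 row [  2.13 -33.57  21.22   8.35   0.    -0.  ]
 row [  2.13 -30.13  25.87   8.35   0.    -0.  ]
 row [  2.13 -26.06  29.97   8.35   0.    -0.  ]
t 0.95 now [0.178  0.5991 0.2313] F [ 0.3  0.2 -0.7] w 0.999 jaw yaw 73.46
 row [  2.13 -35.66 -17.48  -6.99   0.     0.  ]
 row [  2.13 -33.26 -21.7   -6.99   0.     0.  ]
 row [  2.13 -30.37 -25.59  -6.99   0.     0.  ]
 row [  2.13 -27.03 -29.09  -6.99   0.     0.  ]
 row [  2.13 -23.29 -32.17  -6.99   0.     0.  ]
 row [  2.13 -19.2  -34.77  -6.99   0.     0.  ]
 row [  2.13 -14.82 -36.84  -6.99   0.     0.  ]
 row [  2.13 -10.22 -38.37  -6.99   0.     0.  ]
 row [  2.13  -5.47 -39.33  -6.99   0.     0.  ]
 row [  2.13  -0.64 -39.71  -6.99   0.     0.  ]
```

Request:
step_arm:
  series:
    - [2,-36,-18,8.3,0,0,85]
    - [2,-38,-12,8.3,0,0,85]
    - [2,-39,-6,8.3,0,0,85]
    - [2,-39.5,-1,8.3,0,0,85]
    - [2,-39.5,5,8.3,0,0,85]

```text
time: 1.45
position: [0.3254, 0.4635, 0.2214]
ee_rot: [-0.193, 0.68, 0.193, 0.68]
contact_force: [0.1, 0.8, 0.8]
width: 0.993
```

Request:
step_arm:
  series:
    - [2,-38,11,8.3,0,0,85]
    - [2,-36,16,8.3,0,0,85]
    - [2,-33,22,8.3,0,0,85]
    - [2,-30,27,8.3,0,0,85]
    - [2,-26,32,8.3,0,0,85]

```text
time: 1.95
position: [0.476, 0.3313, 0.2114]
ee_rot: [0.061, 0.704, -0.061, 0.705]
contact_force: [0.8, 1.0, -0.2]
width: 0.995
```

```bash
cat > c.py <<'E'
from h import *
import sys
np.set_printoptions(precision=4,suppress=True)
s,im=snap('wrist',sys.argv[1])
b=im.max(axis=2).astype(int); sat=b-im.min(axis=2)
r=spotter.find_in('wrist','block_center')
for k in r[:4]: print(round(k['score'],2),np.array(k['extent'])*[640,480,640,480])
for z in(.022,):
  c=proj('wrist',s,[[.494,.342,z]])[0]; print('expect',c)
plan([.494,.342,.2],np.radians(-10),5)
E
python3 c.py w1.png
```

```text
0.76 [308.928 150.096 365.184 230.88 ]
0.63 [231.616  26.592 321.024 103.104]
expect [334.7077 194.9792]
t 2.05 now [0.4779 0.3297 0.211 ] F [-0.6  0.4 -0.2] w 0.992 jaw yaw -10.04
 row [ 2.19  2.98  2.73 -0.01  0.01  0.  ]
 row [ 2.19  2.98  2.73 -0.01  0.01  0.  ]
 row [ 2.19  2.98  2.73 -0.01  0.01  0.  ]
 row [ 2.19  2.98  2.74 -0.01  0.01  0.  ]
 row [ 2.19  2.98  2.74 -0.01  0.01  0.  ]
```

View pics/w1.png

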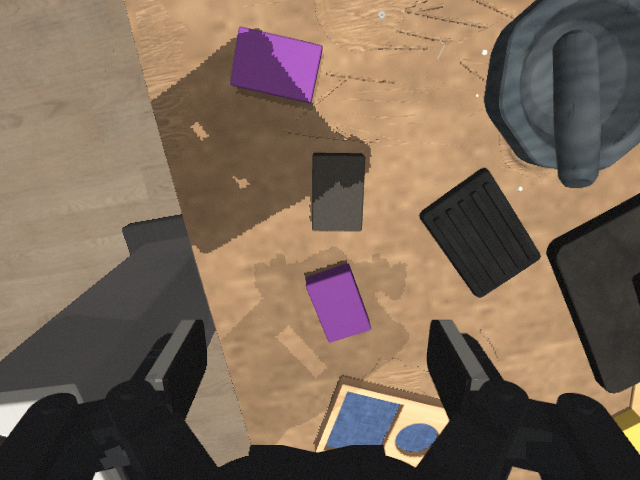

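The block is at (338,192) in the wrist view, nearly square with the jaws. The purple pieces are at (277,65) and (338,302), and the ribbed plate is at (480,232).

```bash
cat >> h.py <<'E'
def rect(im,s,box,z,mask):
    x0,y0,x1,y1=map(int,box); m=np.zeros(im.shape[:2],'uint8'); m[y0:y1,x0:x1]=mask(im.astype(int))[y0:y1,x0:x1]*255
    n,l,st,c=cv2.connectedComponentsWithStats(m); k=1+np.argmax(st[1:,4])
    ct=max(cv2.findContours((l==k).astype('uint8'),0,1)[0],key=len).reshape(-1,2)
    P=np.array([onplane('wrist',s,p,z) for p in ct])[:,:2]
    return cv2.minAreaRect((P*1000).astype('float32')),st[k]
E
cat > d.py <<'E'
from h import *
s=manip.observe()
im=cv2.imread('pics/w1.png')[:,:,::-1]
print(rect(im,s,(300,140,378,242),.022,lambda i:(i.max(2)-i.min(2)<22)&(i.max(2)<120)))
# tray pocket: predicted yaw from spotted points
print(proj('wrist',s,[[.4794,.074,.006],[.5434,.0509,.006]]))
E
python3 d.py
```

```text
(((498.82049560546875, 341.99237060546875), (66.49309539794922, 43.56305694580078), 79.75569152832031), array([ 312,  153,   53,   78, 3956], dtype=int32))
[[357.07769479 425.46712008]
 [415.47471752 432.66374474]]
```

```bash
python3 -c "
from h import *
plan([.499,.342,.05],np.radians(-10.2),5)"
```

```text
t 2.05 now [0.4779 0.3297 0.211 ] F [-0.6  0.4 -0.2] w 0.992 jaw yaw -10.04
 row [3.22e+01 3.16e+00 3.70e+00 3.00e-02 1.00e-02 0.00e+00]
 row [3.22e+01 3.16e+00 3.70e+00 3.00e-02 1.00e-02 0.00e+00]
 row [3.219e+01 3.160e+00 3.700e+00 3.000e-02 1.000e-02 0.000e+00]
 row [3.219e+01 3.160e+00 3.710e+00 3.000e-02 1.000e-02 0.000e+00]
 row [3.219e+01 3.160e+00 3.710e+00 3.000e-02 1.000e-02 0.000e+00]
```

Request:
step_arm:
  series:
    - [32,3.2,3.7,0,0,0,85]
    - [32,3.2,3.7,0,0,0,85]
    - [32,3.2,3.7,0,0,0,85]
    - [32,3.2,3.7,0,0,0,85]
    - [33,3.2,3.7,0,0,0,85]

```text
time: 2.55
position: [0.4956, 0.3457, 0.0493]
ee_rot: [0.059, 0.705, -0.058, 0.705]
contact_force: [0.5, 0.1, -0.0]
width: 0.997
```

```bash
python3 -c "
from h import *
plan([.499,.342,.009],np.radians(-10.2),2)"
```

```text
t 2.55 now [0.4956 0.3457 0.0493] F [ 0.5  0.1 -0. ] w 0.997 jaw yaw -9.48
 row [ 2.015e+01 -1.580e+00  1.950e+00  3.600e-01  1.000e-02 -1.000e-02]
 row [ 2.015e+01 -1.560e+00  1.970e+00  3.600e-01  1.000e-02 -1.000e-02]
```

Request:
step_arm:
  series:
    - [20,0,1,0,0,0,85]
    - [20,0,1,0,0,0,85]
    - [0,0,0,0,0,0,85]
    - [0,0,0,0,0,0,85]
    - [0,0,0,0,0,0,70]
  grip_force: 80

```text
time: 3.05
position: [0.498, 0.3453, 0.0115]
ee_rot: [0.059, 0.704, -0.058, 0.705]
contact_force: [0.1, 0.3, -0.5]
width: 0.85
```

```bash
python3 -c "
from h import *
plan([.499,.342,.009],np.radians(-10.2),1)"
```

```text
t 3.05 now [0.498  0.3453 0.0115] F [ 0.1  0.3 -0.5] w 0.85 jaw yaw -9.52
 row [ 2.54 -3.12  1.49  0.68  0.07 -0.06]
```

Request:
step_arm:
  series:
    - [2.5,-3,1.5,0.7,0,0,70]
    - [0,0,0,0,0,0,30]
    - [0,0,0,0,0,0,30]
    - [0,0,0,0,0,0,30]
    - [0,0,0,0,0,0,30]

```text
time: 3.55
position: [0.4984, 0.3415, 0.0087]
ee_rot: [0.063, 0.704, -0.063, 0.704]
contact_force: [-3.9, -2.0, 8.6]
width: 0.486
```

Request:
step_arm:
  series:
    - [0,0,0,0,0,0,30]
    - [-5,0,0,0,0,0,30]
    - [-15,0,0,0,0,0,30]
    - [-30,0,0,0,0,0,30]
    - [-30,0,0,0,0,0,30]

```text
time: 4.05
position: [0.4985, 0.3415, 0.0891]
ee_rot: [0.063, 0.705, -0.063, 0.704]
contact_force: [0.3, -0.0, -4.7]
width: 0.489
```

```bash
cat > e.py <<'E'
from h import *
np.set_printoptions(precision=4,suppress=True)
P=np.array([.4794,.074]);Q=np.array([.5434,.0509]);yaw=np.arctan2(*(Q-P)[::-1]);print('tray yaw',np.degrees(yaw))
plan([.4794,.090,.12],yaw,8)
s,im=snap('wrist','w2.png')
E
python3 e.py
```

```text
tray yaw -19.84641418822632
t 4.05 now [0.4985 0.3415 0.0891] F [ 0.3 -0.  -4.7] w 0.489 jaw yaw -10.25
 row [ -3.85 -31.36   3.25   1.2   -0.01   0.  ]
 row [ -3.85 -31.29   3.9    1.2   -0.01   0.  ]
 row [ -3.86 -31.2    4.56   1.2   -0.01   0.  ]
 row [ -3.86 -31.1    5.21   1.2   -0.01   0.  ]
 row [ -3.86 -30.98   5.86   1.2   -0.01   0.  ]
 row [ -3.86 -30.85   6.51   1.2   -0.01   0.  ]
 row [ -3.86 -30.71   7.15   1.2   -0.01   0.  ]
 row [ -3.86 -30.55   7.79   1.2   -0.01   0.  ]
```

View pics/w2.png

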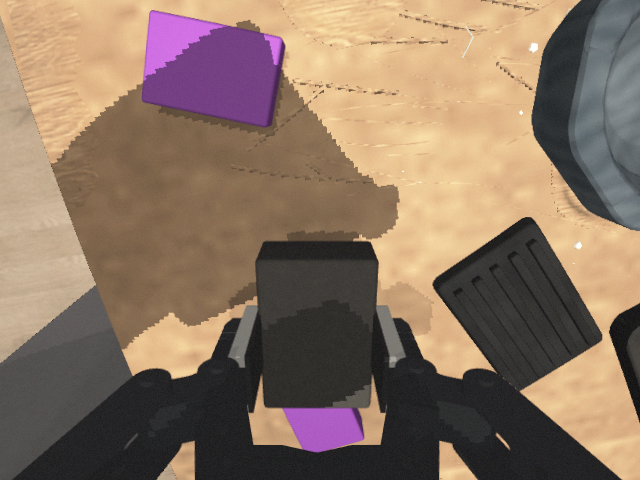

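The block is held level, with the pads near its middle. It weighs about 0.48 kg. Next I'll carry it high past the tray so the wrist camera sees the pockets unobstructed.

```bash
python3 -c "
from h import *
np.set_printoptions(suppress=True)
plan([.48,-.02,.17],np.radians(-19.8),10)"
```

```text
t 4.1 now [0.5003 0.3426 0.0942] F [3.  1.4 0.2] w 0.49 jaw yaw -10.24
 row [ -7.7  -36.01   4.49   0.96   0.03  -0.02]
 row [ -7.69 -35.94   5.08   0.96   0.03  -0.02]
 row [ -7.67 -35.85   5.68   0.96   0.03  -0.02]
 row [ -7.66 -35.75   6.27   0.96   0.03  -0.02]
 row [ -7.65 -35.65   6.87   0.96   0.03  -0.02]
 row [ -7.64 -35.53   7.46   0.96   0.03  -0.02]
 row [ -7.63 -35.4    8.05   0.96   0.03  -0.02]
 row [ -7.61 -35.27   8.63   0.96   0.03  -0.02]
 row [ -7.6  -35.12   9.22   0.96   0.03  -0.02]
 row [ -7.59 -34.97   9.8    0.96   0.03  -0.02]
```

Request:
step_arm:
  series:
    - [-8,-36,4.5,1,0,0,30]
    - [-8,-36,5,1,0,0,30]
    - [-8,-36,5.7,1,0,0,30]
    - [-8,-36,6.3,1,0,0,30]
    - [-8,-36,6.9,1,0,0,30]

```text
time: 4.6
position: [0.488, 0.1584, 0.1286]
ee_rot: [0.094, 0.701, -0.094, 0.701]
contact_force: [1.1, -0.8, -5.7]
width: 0.488
```

Request:
step_arm:
  series:
    - [-8,-36,7.5,1,0,0,30]
    - [-8,-36,8,1,0,0,30]
    - [-8,-35,8.6,1,0,0,30]
    - [-8,-35,9.2,1,0,0,30]
    - [-8,-30,9.8,1,0,0,30]

```text
time: 5.1
position: [0.4781, -0.0191, 0.1686]
ee_rot: [0.125, 0.696, -0.125, 0.696]
contact_force: [0.6, 0.2, -5.0]
width: 0.486
```

```bash
cat > f.py <<'E'
from h import *
np.set_printoptions(precision=4,suppress=True)
import time
snap('wrist'); snap('wrist')
s,im=snap('wrist','w3.png'); print(s['position'],s['qd'])
for t in ['block_pocket','bottle_pocket']:
    for r in spotter.spot_point('wrist',t)[:2]: print(t,r['score'],px(r['xy']),onplane('wrist',s,px(r['xy']),.006))
import pickle; pickle.dump(s,open('s3.pkl','wb'))
i=im.astype(int); m=((i[:,:,2]-i[:,:,0]>15)*255).astype('uint8')
n,l,st,c=cv2.connectedComponentsWithStats(m)
for k in np.argsort(-st[1:,4])[:3]+1:
    ct=max(cv2.findContours((l==k).astype('uint8'),0,1)[0],key=len).reshape(-1,2)
    P=np.array([onplane('wrist',s,p,.006) for p in ct])[:,:2]
    print(st[k],c[k],cv2.minAreaRect((P*1000).astype('float32')))
E
python3 f.py
```

```text
[ 0.479  -0.0204  0.1692] [ 0.0624  0.014   0.0184  0.0184 -0.0165  0.0476]
block_pocket 0.62 [277.312  93.6  ] [0.4859 0.0779 0.006 ]
bottle_pocket 0.96 [360.896 104.208] [0.5407 0.0496 0.006 ]
[  229    28    94   129 10354] [274.3074  91.5567] ((483.4573669433594, 78.18470001220703), (84.68614196777344, 62.61443328857422), 63.323062896728516)
[ 330   70   66   69 3535] [362.1638 103.8967] ((541.7472534179688, 49.20396423339844), (48.22835159301758, 47.59142303466797), 25.1569766998291)
```

View pics/w3.png

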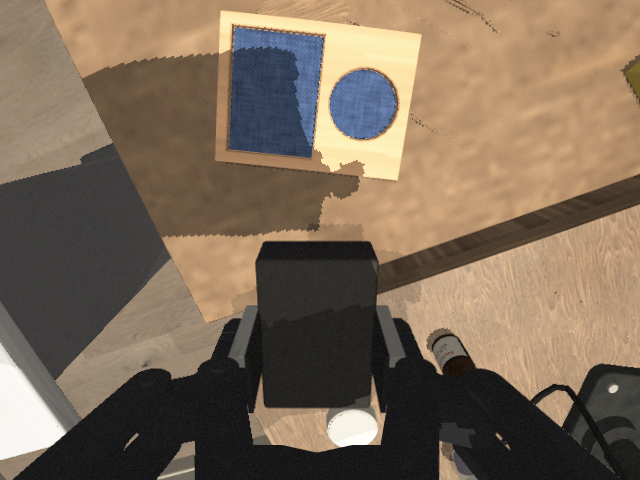

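The tray shows clearly. The rectangular pocket is at (274,92) and the round one at (362,104). Their measured sizes, 85×63 and 48 mm, and their 65.1 mm spacing agree with the text. The tray yaw is about -26.6°.

```bash
python3 -c "
from h import *
np.set_printoptions(suppress=True)
plan([.4837,.0782,.05],np.radians(-26.6),5)"
```

```text
t 5.35 now [ 0.4784 -0.0173  0.168 ] F [-0.2  0.2 -5. ] w 0.49 jaw yaw -20.27
 row [23.6  18.27 -5.62  1.27  0.   -0.  ]
 row [23.6  18.14 -6.02  1.27  0.   -0.  ]
 row [23.6  18.01 -6.42  1.27  0.   -0.  ]
 row [23.6  17.86 -6.82  1.27  0.   -0.  ]
 row [23.59 17.71 -7.21  1.27  0.   -0.  ]
```

Request:
step_arm:
  series:
    - [23.5,18.3,-5.6,1.3,0,0,30]
    - [23.5,18.1,-6,1.3,0,0,30]
    - [23.5,18,-6.4,1.2,0,0,30]
    - [23.5,17.9,-6.8,1.3,0,0,30]
    - [23.5,17.7,-7.2,1.3,0,0,30]

```text
time: 5.85
position: [0.4837, 0.0799, 0.0493]
ee_rot: [0.163, 0.688, -0.163, 0.688]
contact_force: [1.5, -0.4, -4.9]
width: 0.485
```

```bash
python3 -c "
from h import *
np.set_printoptions(suppress=True)
for i in range(4): snap('scene')
plan([.4837,.0782,.016],np.radians(-26.6),3)
s,im=snap('scene'); cv2.imwrite('pics/w4.png',cv2.resize(im[220:310,220:340,::-1],(640,480),interpolation=3))"
```

```text
t 6.05 now [0.4837 0.079  0.05  ] F [-0.1  0.6 -4.6] w 0.49 jaw yaw -26.48
 row [11.34 -0.22  0.13  0.04 -0.02  0.01]
 row [11.34 -0.22  0.13  0.04 -0.02  0.01]
 row [11.34 -0.22  0.12  0.04 -0.02  0.01]
```

View pics/w4.png

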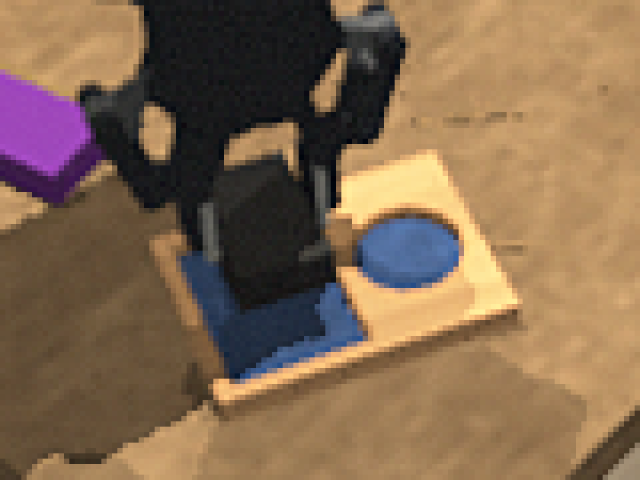

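The crop shows the block hovering over the blue pocket, aligned with the tray. I'll lower it now.

Request:
step_arm:
  series:
    - [12,-0.4,0.2,0,0,0,30]
    - [12,-0.3,0,0,0,0,30]
    - [5,0,0,0,0,0,30]
    - [3,0,0,0,0,0,30]
    - [0,0,0,0,0,0,30]

```text
time: 6.6
position: [0.4837, 0.0771, 0.0178]
ee_rot: [0.163, 0.688, -0.163, 0.688]
contact_force: [-0.8, 0.9, -4.9]
width: 0.487
```

```bash
python3 -c "
from h import *
np.set_printoptions(suppress=True)
plan([.4837,.0782,.0155],np.radians(-26.6),1)"
```

```text
t 6.6 now [0.4837 0.0771 0.0178] F [-0.8  0.9 -4.9] w 0.487 jaw yaw -26.66
 row [ 2.33  0.99 -0.54 -0.06 -0.04  0.02]
```

Request:
step_arm:
  series:
    - [1,0,0,0,0,0,30]
    - [0.7,0,0,0,0,0,30]
    - [0.5,0,0,0,0,0,30]
    - [0,0,0,0,0,0,30]
    - [0,0,0,0,0,0,30]

```text
time: 7.1
position: [0.4839, 0.0773, 0.0162]
ee_rot: [0.163, 0.688, -0.163, 0.688]
contact_force: [0.9, -1.1, -4.7]
width: 0.489
```

Request:
step_arm:
  series:
    - [0.7,0,0,0,0,0,30]
    - [0.5,0,0,0,0,0,30]
    - [0,0,0,0,0,0,30]
    - [0,0,0,0,0,0,30]
    - [0,0,0,0,0,0,30]

```text
time: 7.6
position: [0.4839, 0.0773, 0.0149]
ee_rot: [0.163, 0.688, -0.163, 0.688]
contact_force: [-0.1, -0.3, -4.8]
width: 0.491
```

Request:
step_arm:
  series:
    - [0.5,0,0,0,0,0,30]
    - [0.5,0,0,0,0,0,30]
    - [0,0,0,0,0,0,30]
    - [0,0,0,0,0,0,30]
    - [0,0,0,0,0,0,30]

```text
time: 8.1
position: [0.4839, 0.0773, 0.0148]
ee_rot: [0.163, 0.688, -0.163, 0.688]
contact_force: [-3.4, -0.7, 10.9]
width: 0.489
```

Contact now reads +11 N with the block underside at about 6 mm, so it rests on the felt. Time to release and rise.

Request:
step_arm:
  series:
    - [0,0,0,0,0,0,56]
    - [0,0,0,0,0,0,56]
    - [0,0,0,0,0,0,60]
    - [-5,0,0,0,0,0,64]
    - [-25,0,0,0,0,0,70]

```text
time: 8.6
position: [0.483, 0.0772, 0.0429]
ee_rot: [0.163, 0.689, -0.163, 0.687]
contact_force: [-0.1, -0.2, 1.0]
width: 0.819
```

Request:
step_arm:
  series:
    - [-40,0,0,0,0,0,85]
    - [-40,-10,0,0,0,0,85]
    - [-30,-30,0,0,0,0,85]
    - [0,-45,0,0,0,0,85]
    - [0,-45,0,0,0,0,85]

```text
time: 9.1
position: [0.4251, -0.0398, 0.1551]
ee_rot: [0.162, 0.687, -0.162, 0.689]
contact_force: [0.2, 0.1, 0.3]
width: 0.993
```

```bash
cat > g.py <<'E'
from h import *
np.set_printoptions(precision=4,suppress=True)
snap('wrist')
s,im=snap('wrist','w5.png'); print(s['position'],s['qd'].round(2))
rb,st=rect(im,s,(120,0,560,230),.028,lambda i:(i.max(2)-i.min(2)<22)&(i.max(2)<110)); print(rb,st)
for z in (0.028,0.03,.034,.025):print(z,rect(im,s,(120,0,560,230),z,lambda i:(i.max(2)-i.min(2)<22)&(i.max(2)<110))[0][1])
for r in spotter.find_in('wrist','bottle_center')[:3]: print(r['score'],np.array(r['extent'])*[640,480,640,480])
plan([.549,-.172,.2],np.radians(-26),5,s)
E
python3 g.py
```

```text
[ 0.4224 -0.0437  0.1545] [ 0.1   0.04 -0.05  0.01  0.03  0.17]
((344.7984619140625, 36.50615692138672), (68.71575164794922, 72.26078796386719), 63.19502258300781) [ 120  130  100  100 6541]
0.028 (68.71575164794922, 72.26078796386719)
0.03 (68.2044448852539, 71.72306823730469)
0.034 (67.18180847167969, 70.64769744873047)
0.025 (69.48271942138672, 73.06730651855469)
0.79 [505.472 281.088 581.312 345.504]
t 9.15 now [ 0.4224 -0.0437  0.1545] F [ 0.8 -1.   0.1] w 0.993 jaw yaw -26.69
 row [ -9.08 -11.56  34.16  -0.14   0.     0.01]
 row [ -9.08 -11.64  34.13  -0.14   0.     0.01]
 row [ -9.08 -11.72  34.1   -0.14   0.     0.01]
 row [ -9.09 -11.8   34.07  -0.14   0.     0.01]
 row [ -9.09 -11.88  34.04  -0.14   0.     0.01]
```

View pics/w5.png

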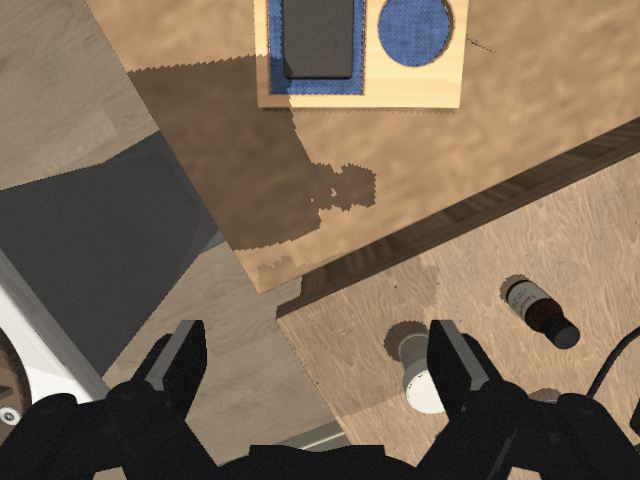

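The block lies flat in the pocket at (318,35). The bottle is at (540,312), with a jar at (420,375) beside it. I'll locate the bottle and its neighbours to pick a safe jaw direction.

```bash
cat > i.py <<'E'
from h import *
np.set_printoptions(precision=4,suppress=True)
s=manip.observe()
for nm,a,z in [('bottle base',(376,320),0),('bottle cap',(377,297),.068),('jar1',(352,333),.058),('jar2',(431,339),.058),('loupe',(397,380),.03),('drillbase near',(440,312),.02),('cable',(430,318),.0),('box',(480,365),0)]:
    print(nm,onplane('scene',s,a,z))
ws=s
print('wrist base',onplane('wrist',ws,(516,288),0),'cap',onplane('wrist',ws,(565,334),.068))
print('tri',tri([ray('scene',s,(375,307.7)),ray('wrist',ws,(543.4,313.3)),ray('side',s,(353.6,222.7))]))
plan([.549,-.172,.2],np.radians(63),11,s)
E
python3 i.py
```

```text
bottle base [ 0.5444 -0.1818  0.    ]
bottle cap [ 0.5506 -0.1736  0.068 ]
jar1 [ 0.4513 -0.1837  0.058 ]
jar2 [ 0.5395 -0.3123  0.058 ]
loupe [ 0.4371 -0.3037  0.03  ]
drillbase near [ 0.6373 -0.2837  0.02  ]
cable [ 0.6242 -0.27    0.    ]
box [ 0.5879 -0.4085  0.    ]
wrist base [ 0.5488 -0.1681  0.    ] cap [ 0.55   -0.1718  0.068 ]
tri (array([ 0.549 , -0.174 ,  0.0354]), [np.float64(0.0019406014615497185), np.float64(0.0023709373323811686), np.float64(0.0006467788673168492)])
t 9.25 now [ 0.4249 -0.0406  0.1544] F [ 0.4  0.4 -0.2] w 0.995 jaw yaw -26.87
 row [-4.14 -5.55 15.47 -8.17  0.    0.  ]
 row [-4.14 -7.69 14.52 -8.17  0.    0.  ]
 row [-4.14 -9.68 13.28 -8.17  0.    0.  ]
 row [ -4.14 -11.47  11.77  -8.17   0.     0.  ]
 row [ -4.14 -13.02  10.02  -8.17   0.     0.  ]
 row [ -4.14 -14.31   8.07  -8.17   0.     0.  ]
 row [ -4.14 -15.32   5.95  -8.17   0.     0.  ]
 row [ -4.14 -16.01   3.71  -8.17   0.     0.  ]
 row [ -4.14 -16.37   1.4   -8.17   0.     0.  ]
 row [ -4.14 -16.4   -0.94  -8.17   0.     0.  ]
 row [ -4.14 -16.1   -3.26  -8.17   0.     0.  ]
```

Request:
step_arm:
  series:
    - [-5,-5.5,17,-8.5,0,0,85]
    - [-5,-8,16,-8.5,0,0,85]
    - [-5,-10.5,14.5,-8.5,0,0,85]
    - [-5,-12.5,13,-8.5,0,0,70]
    - [-5,-14.3,11,-8.5,0,0,60]

```text
time: 9.75
position: [0.4901, -0.1019, 0.1792]
ee_rot: [-0.1, 0.7, 0.1, 0.7]
contact_force: [0.2, -0.7, 0.2]
width: 0.707
```

Request:
step_arm:
  series:
    - [-5,-16,8.5,-8.5,0,0,60]
    - [-5,-17,6,-8.5,0,0,60]
    - [-5,-17.5,3.5,-8.5,0,0,60]
    - [-5,-18,1,-8.5,0,0,60]
    - [-5,-18,-1.5,-8.5,0,0,60]

```text
time: 10.25
position: [0.553, -0.1663, 0.2041]
ee_rot: [-0.347, 0.616, 0.347, 0.616]
contact_force: [-0.5, 0.7, -0.3]
width: 0.703
```

```bash
cat > j.py <<'E'
from h import *
np.set_printoptions(precision=4,suppress=True)
snap('wrist');snap('wrist')
s,im=snap('wrist','w6.png'); print(s['position'],s['qd'].round(2))
for r in spotter.find_in('wrist','bottle_center')[:3]: print(r['score'],np.array(r['extent'])*[640,480,640,480])
for r in spotter.spot_point('wrist','bottle_center')[:3]: print(r['score'],px(r['xy']),onplane('wrist',s,px(r['xy']),.034))
print('exp base, cap',proj('wrist',s,[[.549,-.173,0],[.549,-.173,.068]]))
plan([.549,-.173,.1],np.radians(63),5,s)
E
python3 j.py
```

```text
[ 0.5536 -0.1671  0.2042] [ 0.01 -0.02  0.07  0.   -0.02  0.19]
0.59 [284.992 191.808 319.424 241.824]
0.96 [303.104 215.904] [ 0.5486 -0.1763  0.034 ]
exp base, cap [[307.728  204.6139]
 [305.7217 226.1432]]
t 10.35 now [ 0.5536 -0.1671  0.2042] F [ 0.3  0.2 -0.3] w 0.7 jaw yaw 58.53
 row [20.83  0.21 -1.5  -0.89  0.    0.02]
 row [20.83  0.22 -1.5  -0.89  0.    0.02]
 row [20.83  0.24 -1.49 -0.89  0.    0.02]
 row [20.83  0.26 -1.49 -0.89  0.    0.02]
 row [20.83  0.27 -1.48 -0.89  0.    0.02]
```

View pics/w6.png

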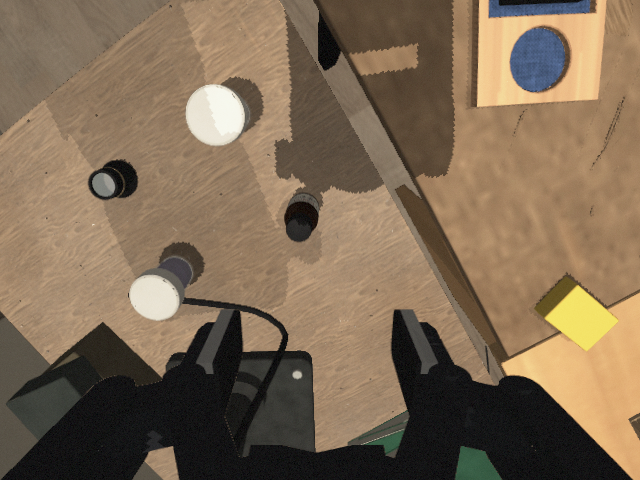

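The bottle cap is at (299,229), about 4 mm toward negative tool z from the estimate. The jars are at (217,115) and (158,297), clear of the jaws.

```bash
python3 - <<'E'
from h import *
np.set_printoptions(precision=4,suppress=True)
s=manip.observe()
print(onplane('wrist',s,(299,230),.068),onplane('wrist',s,(303.5,205),.0))
plan([.548,-.1765,.09],np.radians(63),5,s)
E
```

```text
[ 0.5462 -0.1772  0.068 ] [ 0.5445 -0.1747  0.    ]
t 10.5 now [ 0.5515 -0.1658  0.2034] F [-0.7  0.9 -0. ] w 0.702 jaw yaw 58.18
 row [22.69 -0.56 -2.2  -0.96  0.   -0.01]
 row [22.69 -0.52 -2.21 -0.96  0.   -0.01]
 row [22.69 -0.47 -2.21 -0.96  0.   -0.01]
 row [22.69 -0.43 -2.22 -0.96  0.   -0.01]
 row [22.69 -0.39 -2.23 -0.96  0.   -0.01]
```

Request:
step_arm:
  series:
    - [22.5,-0.3,-2.2,-1,0,0,60]
    - [22.5,-0.3,-2.2,-1,0,0,60]
    - [22.5,-0.3,-2.2,-1,0,0,60]
    - [22.5,-0.3,-2.2,-1,0,0,60]
    - [22.5,-0.3,-2.2,-1,0,0,60]

```text
time: 11.0
position: [0.5472, -0.1762, 0.0905]
ee_rot: [-0.371, 0.602, 0.371, 0.602]
contact_force: [0.4, 0.3, 0.4]
width: 0.701
```

```bash
python3 - <<'E'
from h import *
np.set_printoptions(precision=4,suppress=True)
snap('wrist');snap('wrist')
s,im=snap('wrist','w7.png')
for r in spotter.find_in('wrist','bottle_center')[:2]: print(r['score'],np.array(r['extent'])*[640,480,640,480])
for r in spotter.spot_point('wrist','bottle_center')[:2]: print(r['score'],px(r['xy']),onplane('wrist',s,px(r['xy']),.034))
print(proj('wrist',s,[[.548,-.1765,0],[.548,-.1765,.068]]))
plan([.548,-.1765,.019],np.radians(63),4,s)
E
```

```text
0.57 [286.784 232.32  339.2   320.688]
0.6 [311.808 277.104] [ 0.5485 -0.1795  0.034 ]
[[316.4162 252.6919]
 [316.2289 303.0239]]
t 11.1 now [ 0.5462 -0.176   0.089 ] F [0.7 0.9 0.8] w 0.707 jaw yaw 63.24
 row [17.51 -0.56  0.09  0.06 -0.   -0.07]
 row [17.51 -0.54  0.09  0.06 -0.   -0.07]
 row [17.51 -0.51  0.09  0.06 -0.   -0.07]
 row [17.51 -0.49  0.09  0.06 -0.   -0.07]
```

View pics/w7.png

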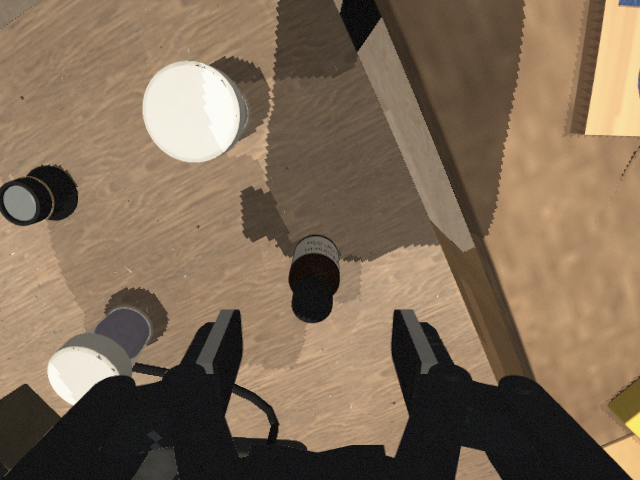

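The cap at (313,304) agrees with the expected (316,303), centred between the fingers. I'll descend and grip gently.

Request:
step_arm:
  series:
    - [20,-0.4,-0.3,0,0,0,60]
    - [20,-0.4,-0.3,0,0,0,60]
    - [20,-0.4,-0.3,0,0,0,60]
    - [10,0,0,0,0,0,60]
    - [0,0,0,0,0,0,60]
  grip_force: 25

```text
time: 11.75
position: [0.5484, -0.1783, 0.0213]
ee_rot: [-0.371, 0.602, 0.371, 0.602]
contact_force: [-0.2, 0.2, -0.3]
width: 0.703
```

Request:
step_arm:
  series:
    - [0,0,0,0,0,0,20]
    - [0,0,0,0,0,0,20]
    - [0,0,0,0,0,0,20]
    - [0,0,0,0,0,0,20]
    - [0,0,0,0,0,0,20]

```text
time: 12.25
position: [0.549, -0.1787, 0.0226]
ee_rot: [-0.372, 0.601, 0.371, 0.602]
contact_force: [-1.5, 0.4, 7.4]
width: 0.301
```

Request:
step_arm:
  series:
    - [-3,0,0,0,0,0,20]
    - [-10,0,0,0,0,0,20]
    - [-20,0,0,0,0,0,20]
    - [-30,0,0,0,0,0,20]
    - [-30,0,0,0,0,0,20]

```text
time: 12.75
position: [0.5482, -0.1784, 0.1159]
ee_rot: [-0.371, 0.602, 0.371, 0.602]
contact_force: [-0.5, 0.1, -0.4]
width: 0.306
```

```bash
python3 - <<'E'
from h import *
np.set_printoptions(precision=4,suppress=True)
snap('wrist')
s,im=snap('wrist','w8.png')
r=R.from_quat(s['ee_rot']).apply([1,0,0]);print('down axis',r)
for q in spotter.find_in('wrist','bottle_center')[:2]: print(q['score'],np.array(q['extent'])*[640,480,640,480])
plan([.5417,.0492,.11],np.radians(63.4),8,s)
E
```

```text
down axis [ 0.0056 -0.0024 -1.    ]
0.96 [280.128 271.296 353.792 416.688]
t 12.8 now [ 0.55   -0.1791  0.1207] F [ 2.3 -1.   3.7] w 0.308 jaw yaw 63.36
 row [ 1.26 13.73 25.04 -0.    0.    0.04]
 row [ 1.27 13.73 25.05 -0.    0.    0.04]
 row [ 1.27 13.72 25.05 -0.    0.    0.04]
 row [ 1.28 13.72 25.05 -0.    0.    0.04]
 row [ 1.29 13.72 25.05 -0.    0.    0.04]
 row [ 1.3  13.71 25.05 -0.    0.    0.04]
 row [ 1.31 13.71 25.05 -0.    0.    0.04]
 row [ 1.32 13.71 25.05 -0.    0.    0.04]
```

View pics/w8.png

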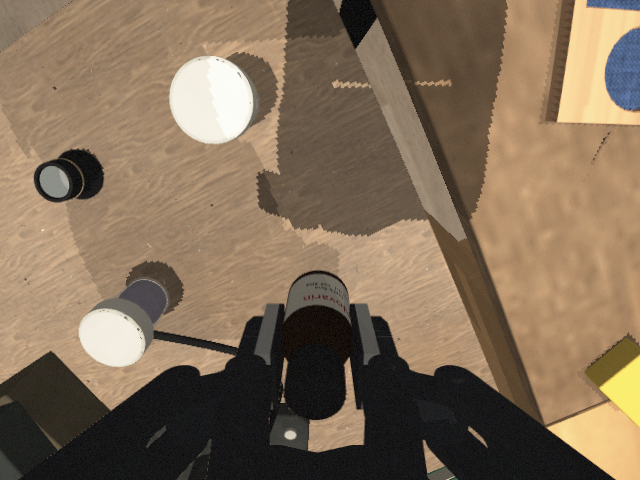

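The bottle is held upright between the pads, cap at about (316,392). Now over to the round pocket.

Request:
step_arm:
  series:
    - [0,10,18,0,0,0,20]
    - [0,14,25,0,0,0,20]
    - [0,14,26,0,0,0,20]
    - [0,14,26,0,0,0,20]
    - [0,14,26,0,0,0,20]

```text
time: 13.4
position: [0.5431, -0.0396, 0.1137]
ee_rot: [-0.371, 0.602, 0.372, 0.601]
contact_force: [0.2, -1.2, -0.5]
width: 0.307
```

Request:
step_arm:
  series:
    - [0,14,26,0,0,0.3,20]
    - [0,14,25,0,0,0,20]
    - [10,11,20,0,0,0,20]
    - [15,5,8,0,0,0,20]
    - [15,0,0,0,0,0,20]

```text
time: 13.9
position: [0.539, 0.0511, 0.0736]
ee_rot: [-0.37, 0.603, 0.374, 0.6]
contact_force: [0.7, -1.1, -0.6]
width: 0.306
```

```bash
python3 - <<'E'
from h import *
np.set_printoptions(precision=4,suppress=True)
snap('wrist');snap('wrist')
s,im=snap('wrist','w9.png')
i=im.astype(int); m=((i[:,:,2]-i[:,:,0]>15)*255).astype('uint8')
n,l,st,c=cv2.connectedComponentsWithStats(m)
for k in np.argsort(-st[1:,4])[:3]+1: print('blue',st[k],c[k])
print('exp pocket',proj('wrist',s,[[.5417,.0492,.006]]))
t=R.from_quat(s['ee_rot'])
print('cap/base if centred',proj('wrist',s,[t.apply([-.0455,0,0])+s['position'],t.apply([.0225,0,0])+s['position'],t.apply([.0225,.014,0])+s['position']]))
for q in spotter.find_in('wrist','bottle_center')[:2]: print(q['score'],np.array(q['extent'])*[640,480,640,480])
plan([.5417,.0492,.0295],np.radians(63.4),4,s)
E
```

```text
blue [ 233   90  169  122 6803] [317.1814 134.8574]
blue [ 540    0  100   82 5409] [593.9634  30.2879]
blue [ 275  231   85   65 3394] [316.4585 258.888 ]
exp pocket [[317.1474 269.035 ]]
cap/base if centred [[314.6729 399.2189]
 [315.4506 297.6881]
 [315.4233 269.7734]]
0.68 [281.728 271.296 352.832 417.792]
t 14.0 now [0.5383 0.0501 0.0726] F [-0.1  0.  -0.8] w 0.305 jaw yaw 63.4
 row [10.76 -0.95  0.19 -0.   -0.02 -0.13]
 row [10.76 -0.92  0.19 -0.   -0.02 -0.13]
 row [10.77 -0.9   0.18 -0.   -0.02 -0.13]
 row [10.77 -0.87  0.18 -0.   -0.02 -0.13]
```

The in-hand offset is under 1 mm, and the pocket edge shows where expected. I'll lower with a small tilt correction.

Request:
step_arm:
  series:
    - [11,-1.2,0.2,0,0,-0.2,20]
    - [11,-1.2,0.2,0,0,-0.2,20]
    - [11,-1,0.2,0,0,-0.1,20]
    - [7,-0.3,0,0,0,0,20]
    - [0,0,0,0,0,0,20]

```text
time: 14.6
position: [0.5427, 0.0485, 0.0333]
ee_rot: [-0.372, 0.602, 0.371, 0.602]
contact_force: [-0.2, 0.6, 0.9]
width: 0.306
```

```bash
python3 -c "
from h import *
np.set_printoptions(suppress=True)
plan([.5417,.0492,.0285],np.radians(63.4),1)"
```

```text
t 14.6 now [0.5427 0.0485 0.0333] F [-0.2  0.6  0.9] w 0.306 jaw yaw 63.34
 row [ 4.78  1.25  0.18 -0.05 -0.04  0.09]
```

Request:
step_arm:
  series:
    - [1.5,0.5,0,0,0,0.1,20]
    - [1.2,0.5,0,0,0,0,20]
    - [0.8,0,0,0,0,0,20]
    - [0.5,0,0,0,0,0,20]
    - [0,0,0,0,0,0,20]

```text
time: 15.1
position: [0.5424, 0.049, 0.0307]
ee_rot: [-0.372, 0.601, 0.371, 0.602]
contact_force: [0.0, 0.1, -0.7]
width: 0.305
```

Request:
step_arm:
  series:
    - [0.4,0,0,0,0,0,20]
    - [0.4,0,0,0,0,0,20]
    - [0,0,0,0,0,0,20]
    - [0,0,0,0,0,0,20]
    - [0,0,0,0,0,0,20]

```text
time: 15.6
position: [0.5424, 0.049, 0.0298]
ee_rot: [-0.372, 0.601, 0.371, 0.602]
contact_force: [0.5, 0.2, -0.9]
width: 0.306
```

Request:
step_arm:
  series:
    - [0.4,0,0,0,0,0,20]
    - [0.4,0,0,0,0,0,20]
    - [0.4,0,0,0,0,0,20]
    - [0,0,0,0,0,0,20]
    - [0,0,0,0,0,0,20]

```text
time: 16.1
position: [0.5423, 0.049, 0.0286]
ee_rot: [-0.372, 0.601, 0.371, 0.602]
contact_force: [-1.3, -0.5, 1.2]
width: 0.31
```

Request:
step_arm:
  series:
    - [0.3,0,0,0,0,0,20]
    - [0.3,0,0,0,0,0,20]
    - [0,0,0,0,0,0,20]
    - [0,0,0,0,0,0,20]
    - [0,0,0,0,0,0,20]

```text
time: 16.6
position: [0.5424, 0.049, 0.0285]
ee_rot: [-0.372, 0.601, 0.371, 0.602]
contact_force: [-1.7, -1.0, 9.3]
width: 0.307
```

Contact came at z = 0.0285, as predicted for the floor. I'll release slowly, then rise.

Request:
step_arm:
  series:
    - [0,0,0,0,0,0,32]
    - [0,0,0,0,0,0,40]
    - [0,0,0,0,0,0,48]
    - [0,0,0,0,0,0,54]
    - [0,0,0,0,0,0,54]

```text
time: 17.1
position: [0.5423, 0.049, 0.0278]
ee_rot: [-0.372, 0.601, 0.371, 0.602]
contact_force: [-0.7, 0.4, 0.2]
width: 0.637
```

Request:
step_arm:
  series:
    - [-10,0,0,0,0,0,54]
    - [-30,0,0,0,0,0,54]
    - [-40,0,0,0,0,0,54]
    - [-40,0,0,0,0,0,54]
    - [-10,0,0,0,0,0,54]

```text
time: 17.6
position: [0.5434, 0.0491, 0.1625]
ee_rot: [-0.373, 0.6, 0.37, 0.604]
contact_force: [0.2, -0.8, -0.3]
width: 0.631
```

```bash
python3 - <<'E'
from h import *
np.set_printoptions(precision=4,suppress=True)
snap('wrist');snap('wrist')
s,im=snap('wrist'); print(s['position'],s['contact_force'])
q=spotter.find_in('wrist','bottle_center')[:1]; print(q[0]['score'],np.array(q[0]['extent'])*[640,480,640,480]) if q else print('none')
ims,_im=snap('scene'); 
ims2,si=snap('side')
a=cv2.resize(im,(400,300)); b=cv2.resize(_im[225:315,230:350],(400,300),interpolation=3); c=cv2.resize(si[215:305,310:430],(800,600),interpolation=3)
print('exp bottle base,cap: wrist',proj('wrist',s,[[.542,.049,.006],[.542,.049,.074]]),'side',proj('side',s,[[.542,.049,.006],[.542,.049,.074]]),'scene',proj('scene',s,[[.542,.049,.006],[.542,.049,.074]]))
o=np.vstack([np.hstack([a,b]),np.hstack([cv2.resize(c,(400,300)),np.zeros((300,400,3),'uint8')])])
cv2.imwrite('pics/fin.png',o[:,:,::-1])
E
```

```text
[0.5426 0.0491 0.1599] [ 0.1465  0.4028 -0.2965]
0.8 [295.168 200.784 337.92  259.008]
exp bottle base,cap: wrist [[315.2345 219.3629]
 [314.9689 249.4232]] side [[345.1082 266.0233]
 [345.3536 238.8659]] scene [[296.6838 268.3454]
 [295.4937 248.6737]]
```

The picture limit is reached, so I'll check the final state numerically.

```bash
python3 - <<'E'
from h import *
np.set_printoptions(precision=4,suppress=True)
for n in ['wrist','scene','side']:
    s,im=snap(n)
    if n=='wrist': w,ws=im,s
    q=spotter.find_in(n,'bottle_center')
    if q: print(n,q[0]['score'],np.array(q[0]['extent'])*[640,480,640,480])
    print('  body outline exp', proj(n,s,[[.542,.049,.006],[.542,.049,.074]]).ravel())
c=proj('wrist',ws,[[.4839,.0773,.028]])[0]; print('block exp',c)
b=(max(c[0]-75,0),max(c[1]-75,0),c[0]+75,c[1]+75)
for z in (.028,.034): print(z,rect(w,ws,b,z,lambda i:(i.max(2)-i.min(2)<22)&(i.max(2)<110)))
E
```

```text
wrist 0.79 [298.304 206.4   337.216 265.2  ]
  body outline exp [316.3771 222.8467 316.1313 253.58  ]
scene 0.5 [287.168 247.68  302.08  272.688]
  body outline exp [296.6838 268.3454 295.4937 248.6737]
side 0.87 [339.776 237.696 351.872 267.792]
  body outline exp [345.1082 266.0233 345.3536 238.8659]
block exp [315.1488 138.7239]
0.028 (((484.4603271484375, 77.7325439453125), (65.7837905883789, 43.81666946411133), 63.34867858886719), array([ 267,  105,  100,   68, 6640], dtype=int32))
0.034 (((484.08905029296875, 77.93814086914062), (64.32693481445312, 42.846309661865234), 63.34867858886719), array([ 267,  105,  100,   68, 6640], dtype=int32))
```

```bash
python3 -c "
from h import *
print(job_done())"
```

```text
the job is handed in; nothing more can be done
None
```

I laid the black block flat in the tray's rectangular pocket, then stood the amber bottle upright in the round pocket. I handed the job in at about 18 s of the 54 s allowed, with the gripper raised clear of everything.

- **Block:** its top face measured 65.8 × 43.8 mm when taken at the expected 28 mm height. It is centred within about 1 mm of the pocket centre, and its yaw matches the tray's.
- **Bottle:** it met the pocket floor at the predicted height. Afterwards its outline in the wrist, scene and side views matched an upright bottle within a few pixels.
- **Disagreements:** the first network estimate of the rectangular pocket was about 6 mm off, so I used the wrist-camera measurement instead. The last composite picture could not be viewed because the 12-picture limit was reached, so the final checks are numeric only.

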